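Level the reflow hot plate

TASK

Set the spirit level lengthways on the middle of the hot plate's top and press it down firmly for a moment, let go of it, then turn the hot plate's levelling screw until the bubble stands between the two lines. Then press the level down onto the plate again, firmly but not hard (about 10 N), and finish while still holding it pressed there with the fingers, bubble still between its lines. Leave the other things on the bench where they are.

Things in the scene. Friction and masses are not known exactly. Their poses are not given: they have to be found in the camera images.
- level: spirit level, a loose bare-aluminium bar 24 mm wide (its x), 120 mm long (its y), 36 mm high, about 0.25 kg, origin centre of underside. A green vial with a pale bubble lies along y in its top, between two black lines; the top is flat under a clear cover (may be pushed anywhere, at 36 mm height). It may stand on the plate either way round.
- bubble (a joint): bubble reading: 0 = centred between the two black lines; it grows as the bubble moves along the level's +y, 0.1 = 6 mm. It touches a line at about +-0.05 (3 mm). The bubble goes to the higher end, 8.3 units (0.5 m) per rad of slope, has stops at +-0.3, and takes about 1 s to settle.
- plate: rocking housing of the hot plate (cold): grey box with bare aluminium top, 120 mm (its x) by 200 mm (its y), its top 60 mm above the bench when level. It rocks about its x axis on two rear feet at its +y end; origin on that rocking axis, 90 mm along +y from the middle of the top and 48 mm below it.
- plate_mid (a point): middle of the hot plate's flat top; axes x across (120 mm), y along (200 mm), z up. The levelling screw is at the -y end, which at the start is always too low, by 1.0 to 2.0 rad of screw turn.
- screw_top (a point): centre of the top of the levelling screw's head: an upright round black fluted knob, 36 mm across and 46 mm tall, its top 36 mm above the plate's top, 135 mm along -y from the plate's middle, 35 mm beyond the plate's end. Clockwise from above raises this end: 0.011 rad of slope (5.5 mm of bubble, towards the screw) per rad of turn. Takes 0.1 N m and stays where left; may need regrasps.
- heatsink: loose bare aluminium heat sink, about as long as the level but open fins on top and no vial: 26 x 110 x 30 mm high, long axis = its y, origin centre of underside; leave it alone
- spool: grey spool, 60 mm across, 40 mm high, origin centre of underside; leave it alone
- flux: small jar, 48 mm across, 50 mm high, origin centre of underside; leave it alone
- driver: screwdriver lying along its x, 170 mm long; leave it alone
- board: green circuit board lying flat, 60 x 90 mm, up to 11 mm high, origin centre of underside; leave it alone
- marker: metal marker pen lying along its x, 130 mm long, 12 mm thick; leave it alone
- tray: grey open parts tray, 130 x 100 x 30 mm high, origin centre of underside; leave it alone
Not all that is in view belongs to the job. Leave any yellow look-alike of the level alone.

How it is judged (in metres and radians):
On the way, in this order (a step that is already met when the one before it is completed fails the run):
1. the level lies lengthways on the middle of the plate and is pressed onto it (x of level in the frame of plate_mid between -0.03 and 0.03 m and y of level in the frame of plate_mid between -0.035 and 0.035 m and z of level in the frame of plate_mid between -0.004 and 0.004 m and angle between the y axis of level and the y axis of plate_mid, either way round below 0.2 rad and angle between the z axis of level and the z axis of plate_mid, either way round below 0.05 rad and contact force between level and plate above 5 N), for 0.2 s.
2. with the level standing free on the plate, the levelling screw has been turned until the bubble is between its lines (x of level in the frame of plate_mid between -0.03 and 0.03 m and y of level in the frame of plate_mid between -0.035 and 0.035 m and z of level in the frame of plate_mid between -0.004 and 0.004 m and angle between the y axis of level and the y axis of plate_mid, either way round below 0.2 rad and angle between the z axis of level and the z axis of plate_mid, either way round below 0.05 rad and value of joint bubble between -0.05 and 0.05 rad and angle between plate_mid's own z axis and vertical below 0.0075 rad and contact force between the fingers and level below 0.3 N), for 0.5 s.
At the end, for the whole second after the job is handed in: Level flat and lengthways (0.2 rad) on the plate, within 30 mm across and 35 mm along of its middle; plate level within 0.0075 rad, bubble within 3 mm of centre; fingers still push on the level (over 2 N), which bears on the plate with 5 to 35 N (all of step 1 and value of joint bubble between -0.05 and 0.05 rad and angle between plate_mid's own z axis and vertical below 0.0075 rad and contact force between level and plate below 35 N and contact force between the fingers and level above 2 N); the arm keeps its last pose, push and grip.
It fails at once if the level is pressed on the plate far too hard (over 60 N) (contact force between level and plate above 60 N).
It fails at once if another thing on the bench is moved more than 30 mm (distance of any of heatsink, spool, flux, driver, board, marker, tray from where it was at the start of the episode above 0.03 m).
It also fails if it takes over 72 s, if anything falls off the work surface, if the arm or the gripper's body presses on something with over 40 N, if the wrist force passes 120 N, or if a joint passes its speed limit or range.

ROBOT

A 6-joint arm with a two-finger parallel gripper is mounted at the origin on the work surface. World frame = base frame: x ahead of the robot, y to its left, z up, the work surface at z = 0. Lengths are in mm, angles in rad, forces in N, time in s.
With the tool pointing down it reaches from about 400 to 925 mm from the base axis. Payload 12.5 kg.
Tool frame: the origin (TCP) lies at the centre of the arm's flange, where the gripper is bolted on; the fingertips stand 190 mm ahead of it and the grasp point (between the pads) lies 171 mm ahead of it; z points along the fingers, y is the direction in which the jaws open and shut (so a half turn about z gives the same grasp; the last joint's range is limited). The gripper opens to 95 mm and grips with 3 to 60 N. Pads are 20 mm wide; open, the fingers measure 119 mm over their backs; the gripper's body (75 mm by 180 mm) begins 59 mm behind the grasp point.
Start: joints at [1.114, 0.491, 1.559, -0, 1.092, -0.106], TCP at [214.757, 586.945, 404.761] pointing down, gripper open.
Joint ranges: [-3.1, 3.1], [-0.84, 2.19], [0.05, 2.79], [-1.13, 4.28], [0.06, 2.93], [-2.69, 2.69]. Speed limits (rad/s): [2.22, 2.22, 2.79, 3.14, 3.14, 3.14].

INTERFACE

Orientations are given as [roll, pitch, yaw] about the fixed x, y, z axes, in that order (R = Rz(yaw) Ry(pitch) Rx(roll)).
In Python, from cell import env gives the robot as it stands.
- The arm moves only by the shell command python3 -m pendant 'ROWS'. ROWS is JSON, a list of rows, each an object of numbers: "x", "y", "z": the shift along the tool's x, y, z in units of 150 mm (1.0 is 150 mm); "rx", "ry", "rz": the turn, a rotation vector about the tool's x, y, z in units of 45 degrees (1.0 is 45 degrees); "jaw": the opening, from 0 (shut) to 1 (fully open). In form: [{"x": .., "y": .., "z": .., "rx": .., "ry": .., "rz": .., "jaw": ..}, ...]. A call has 1 to 10 rows; each row is the pose to reach, as a shift and turn from the pose commanded when the call began, along the tool's axes at that moment; what a row does not reach only later rows make up. A row lasts 1/8 s, in which the tool goes at most 62.5 mm and 10.7 degrees, less where a joint would pass 70% of its speed; a pose out of reach is approached as far as the arm can. A call with a number of a shift or a turn outside -1 to 1 is refused whole. A call with a gripper value outside its range is refused whole. The fingers move at their own pace and stop on an object; the grip force is fixed at half the most. Time passes only in rows, so rows that repeat a pose let the fingers close. It gives the time, the measured TCP pose, the force and the opening at its end, in the units of the state.
- env.state(): the state, without advancing time (a new reading comes with each control period).
- env.read_camera(name): name is "side" or "top"; returns a dict with "img" (420x560x3 uint8, red, green, blue), "fx", "fy", "cx", "cy" (pixels), "D" ([k1, k2, p1, p2, k3] as OpenCV has them; the pictures are not rectified), "rvec" (rotation vector, rad) and "tvec" (3), from world to camera coordinates, as OpenCV has them. Camera axes: x right, y down, z forward; pixel columns grow to the right and rows downward; lengths in mm; the calibration is good to about 2 mm. A picture is of the moment at which its call begins. There is no depth.
- env.job_done(): hands the job in, once; it reports no verdict.
The state is a dict: "t": time; "joints": joint angles; "qvel": joint speeds; "tau": joint torques, N m; "eef_pos": TCP position; "tcp_rot": TCP orientation; "ft_force": force on the tool from outside, world axes, zero at the start; "moment": the same for the moment, N m; "opening": opening from 0.0 (shut) to 1.0 (fully open).
Only numpy, scipy, OpenCV 4.12 (cv2) and the standard library are available. Lean on these libraries where they do the work, as an engineer would, in place of code of your own. Each camera call takes 0.05 s, during which the arm holds its last target.

## Working session

There is one attempt and no reset: what is moved stays moved. The work goes in short steps, Python scripts to look and compute and a shell command to move; the robot and the scene stay as the last step left them, time stands still between calls to the robot, and variables do not carry over. Pictures are saved under pics/ and viewed, and the job is handed in when it is done.

```bash
ls; mkdir -p pics; python3 - <<'E'
from cell import env
import cv2,json
s=env.state(); print({k:s[k] for k in s})
for n in ("side","top"):
    c=env.read_camera(n); cv2.imwrite(f"pics/{n}0.png",c["img"][:,:,::-1])
    print(n,{k:c[k] for k in c if k!="img"})
E
```

```text
pics
{'t': 0.0, 'joints': array([ 1.11439733e+00,  4.91530297e-01,  1.55946393e+00, -3.00802686e-05,
        1.09165038e+00, -1.05607057e-01]), 'qvel': array([-0.00034377,  0.0004894 ,  0.00049892,  0.00039153, -0.00070139,
        0.0013767 ]), 'tau': array([ 1.46966773e-03, -6.12631989e+01, -2.58191925e+01,  6.93211821e-02,
        4.80166334e-02, -8.11672999e-05]), 'eef_pos': array([214.74328333, 586.9077398 , 404.17482341]), 'tcp_rot': array([-3.14054375e+00, -8.43576673e-05,  2.79081455e+00]), 'ft_force': array([ 0.41879774, -0.55213173,  0.45024099]), 'moment': array([-0.0188342 , -0.03207219,  0.04646402]), 'opening': 0.9970183739625714}
side {'fx': 414.5800498363008, 'fy': 414.5800498363008, 'cx': 281.597526524741, 'cy': 207.70252052603962, 'D': array([0.01866098, 0.        , 0.        , 0.        , 0.        ]), 'rvec': array([ 2.41588199, -0.36683438,  0.11131061]), 'tvec': array([-484.96169907,  267.78619801, 1137.72793731])}
top {'fx': 396.3124880566441, 'fy': 396.3124880566441, 'cx': 278.084996167977, 'cy': 207.87702167668837, 'D': array([-0.07317283,  0.        ,  0.        ,  0.        ,  0.        ]), 'rvec': array([ 2.14109493, -2.15474196,  0.14477423]), 'tvec': array([ 119.94433684,  525.66366314, 1193.57842805])}
```

View pics/side0.png

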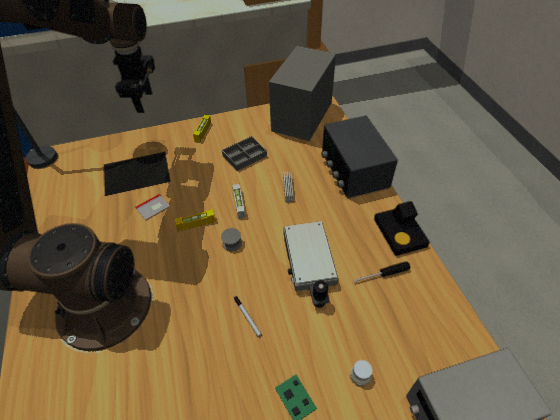

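View pics/top0.png

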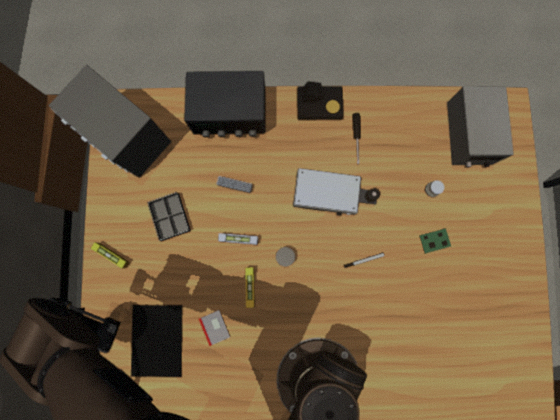

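The level candidates are the aluminium bar with a green vial at top(239,239)/side(239,200), the heat sink at top(236,185)/side(289,187), and the yellow look-alikes at top(250,287) and (110,255). I choose the aluminium bar and check it in crops.

```bash
python3 - <<'E'
import cv2,numpy as np
t=cv2.imread("pics/top0.png");s=cv2.imread("pics/side0.png")
a=cv2.resize(t[215:265,205:285],(800,500),interpolation=cv2.INTER_CUBIC)
cv2.imwrite("pics/c1.png",a)
cv2.imwrite("pics/c2.png",cv2.resize(t[155:230,280:400],(800,500),interpolation=cv2.INTER_CUBIC))
cv2.imwrite("pics/c3.png",cv2.resize(s[170:310,210:350],(600,600),interpolation=cv2.INTER_CUBIC))
E
```

```text
(no output)
```

View pics/c1.png

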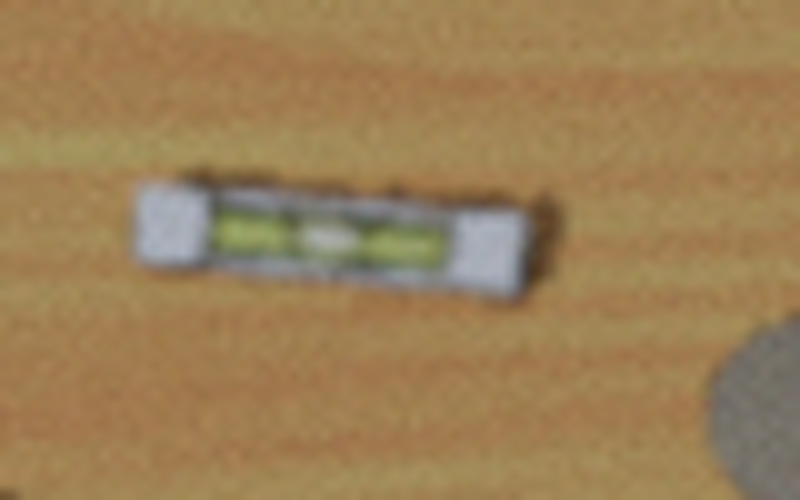

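View pics/c2.png

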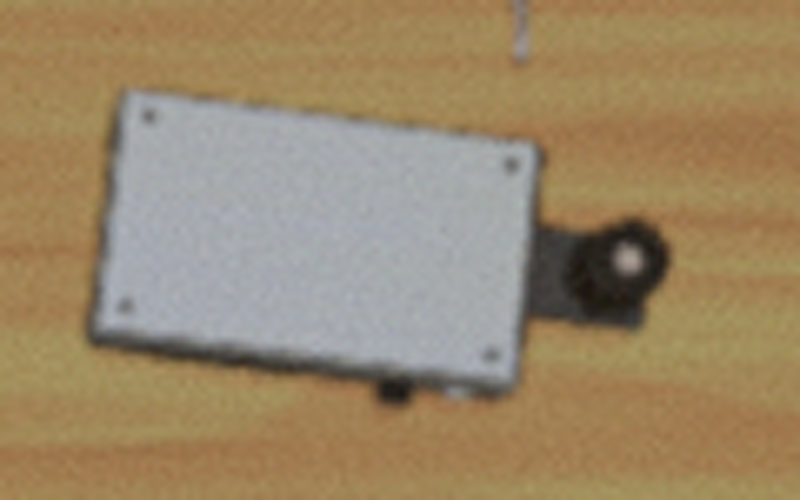

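View pics/c3.png

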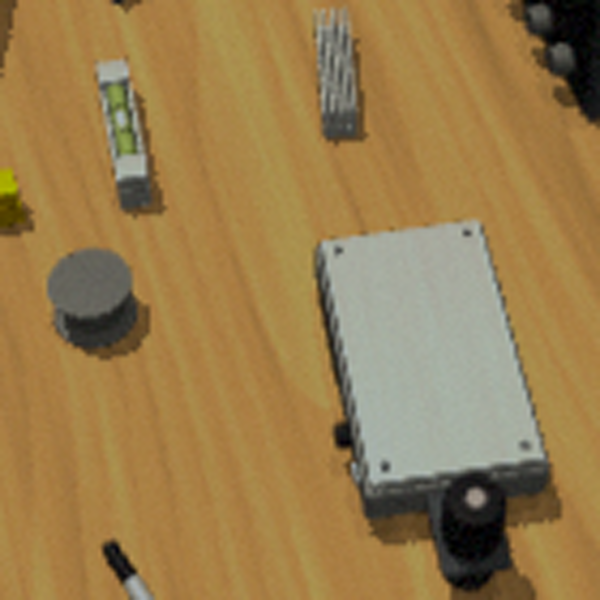

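The chosen bar shows a green vial at c1(330,235), so it is the level. Next I measure it by masks in both views.

```bash
cat > h.py <<'E'
import cv2,numpy as np
def K(c): return np.array([[c["fx"],0,c["cx"]],[0,c["fy"],c["cy"]],[0,0,1.]])
def ray(c,p):
    n=cv2.undistortPoints(np.array(p,float).reshape(-1,1,2),K(c),c["D"]).reshape(-1,2)
    R=cv2.Rodrigues(c["rvec"])[0]; o=-R.T@np.ravel(c["tvec"])
    return o,np.c_[n,np.ones(len(n))]@R
def plane(c,p,z):
    o,d=ray(c,p); return o+d*((z-o[2])/d[:,2])[:,None]
def tri(c1,p1,c2,p2):
    P=[];N=[]
    for c,p in((c1,p1),(c2,p2)):
        P.append(np.c_[cv2.Rodrigues(c["rvec"])[0],np.ravel(c["tvec"])])
        N.append(cv2.undistortPoints(np.array(p,float).reshape(-1,1,2),K(c),c["D"]).reshape(-1,2).T)
    X=cv2.triangulatePoints(P[0],P[1],N[0],N[1]); return (X[:3]/X[3]).T
def proj(c,X): return cv2.projectPoints(np.array(X,float).reshape(-1,1,3),c["rvec"],np.array(c["tvec"]),K(c),c["D"])[0].reshape(-1,2)
E
python3 - <<'E'
from h import *
from cell import env
t=env.read_camera("top");s=env.read_camera("side")
def quad(c,box,thr,smax,green=False):
    x0,y0,x1,y1=box
    im=cv2.resize(c["img"][y0:y1,x0:x1],None,fx=8,fy=8,interpolation=cv2.INTER_CUBIC)
    h=cv2.cvtColor(im,cv2.COLOR_RGB2HSV)
    m=((h[...,1]<smax)&(h[...,2]>thr))
    if green: m|=((h[...,0]>27)&(h[...,0]<60)&(h[...,1]>60)&(h[...,2]>80))
    m=cv2.morphologyEx(m.astype(np.uint8)*255,cv2.MORPH_OPEN,np.ones((9,9)))
    cs=max(cv2.findContours(m,0,1)[0],key=cv2.contourArea)
    r=cv2.minAreaRect(cs); hull=cv2.convexHull(cs)
    q=cv2.approxPolyN(hull,4,ensure_convex=True).reshape(-1,2) if hasattr(cv2,'approxPolyN') else cv2.boxPoints(r)
    f=lambda u:(np.array(u)+.5)/8-.5+[x0,y0]
    return f(r[0]),f(q),cs
for n,b,a in(("level",((215,225,265,250),(225,180,255,222)),(130,70,True)),("plate",((285,160,365,222),(280,215,345,295)),(120,60))):
    q1=quad(t,b[0],*a);q2=quad(s,b[1],*a)
    print(n,"top",q1[1].round(1).tolist(),"side",q2[1].round(1).tolist())
h=lambda p,sc,o:((np.array(p)+.5)/sc-.5+o)
print("knob",tri(t,h((628,260),20/3,(280,155)),s,h((476,497),600/140,(210,170))).round(1))
g=lambda P:h(P,600/140,(210,170))
A=h([(122,92),(540,145),(515,385),(95,332)],20/3,(280,155));B=g([(481,222),(547,463),(366,487),(318,243)])
print(A.round(1),B.round(1));print("plate",tri(t,A,s,B).round(1))
A=h([(138,185),(530,210),(518,295),(138,265)],10,(205,215));B=g([(128,62),(149,180),(118,185),(98,62)])
print(A.round(1),B.round(1));print("level",tri(t,A,s,B).round(1))
E
```

```text
level top [[249.7, 237.4], [247.6, 243.9], [225.2, 241.4], [226.2, 235.6]] side [[238.3, 189.1], [245.4, 210.2], [236.6, 211.4], [232.6, 189.1]]
plate top [[360.3, 175.6], [357.2, 212.3], [293.4, 204.2], [297.8, 167.4]] side [[337.2, 276.7], [295.2, 283.1], [283.8, 225.8], [321.6, 220.8]]
knob [[ 560.4 -169.1   95.5]]
[[297.9 168.4]
 [360.6 176.3]
 [356.8 212.3]
 [293.8 204.4]] [[321.8 221.4]
 [337.2 277.6]
 [295.  283.2]
 [283.8 226.3]]
plate [[ 648.9   54.2   55.4]
 [ 621.4 -139.6   56.4]
 [ 507.9 -123.4   59.3]
 [ 534.7   68.4   59.2]]
[[218.4 233. ]
 [257.6 235.6]
 [256.4 244. ]
 [218.4 241. ]] [[239.5 184.1]
 [244.4 211.6]
 [237.2 212.8]
 [232.5 184.1]]
level [[451.2 301.9  32.9]
 [440.7 180.5  33.6]
 [416.4 184.2  31.9]
 [427.  300.1  42.2]]
```

```bash
cat > plan.py <<'E'
import sys,numpy as np
from scipy.spatial.transform import Rotation as R
from cell import env
s=env.state();p=s["eef_pos"];r=R.from_euler("xyz",s["tcp_rot"])
x,y,z,yaw=map(float,sys.argv[1:5])
g=R.from_euler("xyz",[np.pi,0,yaw])
d=r.inv().apply(np.array([x,y,z])-p)/150; w=(r.inv()*g).as_rotvec()/(np.pi/4)
f=max(1,abs(d).max(),abs(w).max())
print("t %.2f"%s["t"],"pos",p.round(1),"yaw",s["tcp_rot"][2].round(3),"q6",s["joints"][5].round(2),"F",s["ft_force"].round(1),"op",round(s["opening"],3))
print("need xyz",d.round(3),"rot",w.round(3),"| call 1/%.2f:"%f,(d/f).round(3),(w/f).round(3))
E
python3 plan.py 434 242 300 1.483
```

```text
t 0.20 pos [214.7 586.9 404.4] yaw 2.791 q6 -0.11 F [ 0.1 -0.4  0.6] op 1.002
need xyz [-2.163 -1.657  0.697] rot [-1.000e-03  0.000e+00  1.665e+00] | call 1/2.16: [-1.    -0.766  0.322] [-0.    0.    0.77]
```

```bash
python3 -m pendant '[{"x":-0.33,"y":-0.25,"z":0.1,"rz":0.23,"jaw":1},{"x":-0.66,"y":-0.5,"z":0.2,"rz":0.46,"jaw":1},{"x":-1,"y":-0.766,"z":0.3,"rz":0.69,"jaw":1},{"x":-1,"y":-0.766,"z":0.32,"rz":0.77,"jaw":1}]'; python3 plan.py 434 242 300 1.483
```

```text
t 0.20 pos [214.7 586.9 404.4] yaw 2.791 q6 -0.11 F [ 0.1 -0.4  0.6] op 1.002
need xyz [-2.163 -1.657  0.697] rot [-1.000e-03  0.000e+00  1.665e+00] | call 1/2.16: [-1.    -0.766  0.322] [-0.    0.    0.77]invalid input
```

```bash
python3 -m pendant '[{"x":-0.33,"y":-0.25,"z":0.1,"rx":0,"ry":0,"rz":0.23,"jaw":1},{"x":-0.66,"y":-0.5,"z":0.2,"rx":0,"ry":0,"rz":0.46,"jaw":1},{"x":-1,"y":-0.766,"z":0.3,"rx":0,"ry":0,"rz":0.69,"jaw":1},{"x":-1,"y":-0.766,"z":0.32,"rx":0,"ry":0,"rz":0.77,"jaw":1}]'; python3 plan.py 434 242 300 1.483
```

```text
t: 0.7
eef_pos: [317.6, 424.9, 356.1]
tcp_rot: [-3.14, 0.001, 2.179]
ft_force: [0.5, 0.7, 0.4]
opening: 0.997
t 0.70 pos [317.6 424.9 356.1] yaw 2.179 q6 0.2 F [0.5 0.7 0.4] op 0.997
need xyz [-1.444 -0.059  0.375] rot [-0.002  0.001  0.886] | call 1/1.44: [-1.    -0.041  0.26 ] [-0.001  0.001  0.614]
```

```bash
python3 -m pendant '[{"x":-0.3,"y":0,"z":0.08,"rx":0,"ry":0,"rz":0.2,"jaw":1},{"x":-0.6,"y":0,"z":0.16,"rx":0,"ry":0,"rz":0.4,"jaw":1},{"x":-0.95,"y":0,"z":0.24,"rx":0,"ry":0,"rz":0.6,"jaw":1},{"x":-0.95,"y":0,"z":0.24,"rx":0,"ry":0,"rz":0.6,"jaw":1},{"x":-0.95,"y":0,"z":0.24,"rx":0,"ry":0,"rz":0.6,"jaw":1},{"x":-0.95,"y":0,"z":0.24,"rx":0,"ry":0,"rz":0.6,"jaw":1}]'; python3 plan.py 434 242 300 1.483
```

```text
t: 1.45
eef_pos: [397.8, 312.0, 321.0]
tcp_rot: [3.141, -0.0, 1.717]
ft_force: [-0.4, 0.1, -0.9]
opening: 0.998
t 1.45 pos [397.8 312.  321. ] yaw 1.717 q6 0.39 F [-0.4  0.1 -0.9] op 0.998
need xyz [-0.497  0.171  0.14 ] rot [ 0.001 -0.     0.298] | call 1/1.00: [-0.497  0.171  0.14 ] [ 0.001 -0.     0.298]
```

```bash
python3 -m pendant '[{"x":-0.25,"y":0.085,"z":0.14,"rx":0,"ry":0,"rz":0.15,"jaw":1},{"x":-0.5,"y":0.17,"z":0.3,"rx":0,"ry":0,"rz":0.3,"jaw":1},{"x":-0.5,"y":0.17,"z":0.4,"rx":0,"ry":0,"rz":0.3,"jaw":1},{"x":-0.5,"y":0.17,"z":0.4,"rx":0,"ry":0,"rz":0.3,"jaw":1},{"x":-0.5,"y":0.17,"z":0.4,"rx":0,"ry":0,"rz":0.3,"jaw":1}]'; python3 plan.py 434 242 195 1.483
python3 - <<'E'
from h import *
from cell import env
for n,b in(("side",(190,120,330,260)),("top",(180,180,300,270))):
    c=env.read_camera(n);x0,y0,x1,y1=b
    cv2.imwrite(f"pics/g1{n}.png",cv2.resize(c["img"][y0:y1,x0:x1,::-1],None,fx=4,fy=4,interpolation=cv2.INTER_CUBIC))
E
```

```text
t: 2.08
eef_pos: [434.0, 241.6, 261.3]
tcp_rot: [3.141, -0.0, 1.482]
ft_force: [-0.6, 0.3, 0.1]
opening: 1.0
t 2.08 pos [434.  241.6 261.3] yaw 1.482 q6 0.46 F [-0.6  0.3  0.1] op 1.0
need xyz [ 0.002 -0.001  0.442] rot [ 0.001 -0.001 -0.002] | call 1/1.00: [ 0.002 -0.001  0.442] [ 0.001 -0.001 -0.002]
```

View pics/g1side.png

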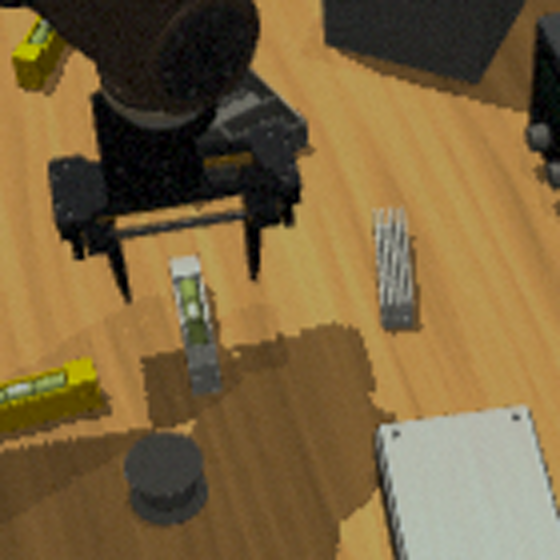

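View pics/g1top.png

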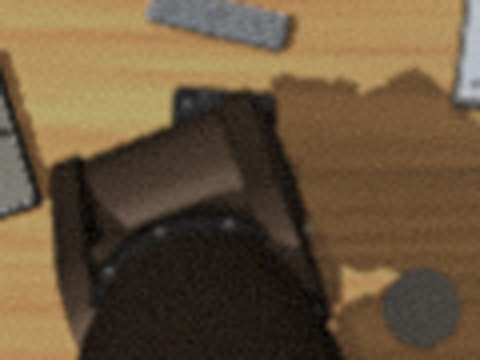

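The jaws straddle the level: fingers at side-crop (125,300) and (253,280), level at (195,320). I descend and grip.

```bash
python3 -m pendant '[{"x":0,"y":0,"z":0.2,"rx":0,"ry":0,"rz":0,"jaw":1},{"x":0,"y":0,"z":0.44,"rx":0,"ry":0,"rz":0,"jaw":0.7},{"x":0,"y":0,"z":0.44,"rx":0,"ry":0,"rz":0,"jaw":0.7},{"x":0,"y":0,"z":0.44,"rx":0,"ry":0,"rz":0,"jaw":0},{"x":0,"y":0,"z":0.44,"rx":0,"ry":0,"rz":0,"jaw":0},{"x":0,"y":0,"z":0.44,"rx":0,"ry":0,"rz":0,"jaw":0},{"x":0,"y":0,"z":0.44,"rx":0,"ry":0,"rz":0,"jaw":0},{"x":0,"y":0,"z":0.44,"rx":0,"ry":0,"rz":0,"jaw":0}]'; python3 plan.py 578 -35 300 1.43
```

```text
t: 3.18
eef_pos: [434.4, 240.6, 194.9]
tcp_rot: [3.141, -0.0, 1.479]
ft_force: [-0.7, 0.4, -0.2]
opening: 0.318
t 3.17 pos [434.4 240.6 194.9] yaw 1.479 q6 0.46 F [-0.7  0.4 -0.2] op 0.318
need xyz [-1.742  1.122 -0.701] rot [ 0.    -0.     0.063] | call 1/1.74: [-1.     0.644 -0.402] [ 0.    -0.     0.036]
```

```bash
python3 -m pendant '[{"x":0,"y":0,"z":0,"rx":0,"ry":0,"rz":0,"jaw":0},{"x":0,"y":0,"z":0,"rx":0,"ry":0,"rz":0,"jaw":0},{"x":0,"y":0,"z":0,"rx":0,"ry":0,"rz":0,"jaw":0},{"x":0,"y":0,"z":0,"rx":0,"ry":0,"rz":0,"jaw":0}]'; python3 -m pendant '[{"x":0,"y":0,"z":-0.1,"rx":0,"ry":0,"rz":0,"jaw":0},{"x":0,"y":0,"z":-0.3,"rx":0,"ry":0,"rz":0,"jaw":0},{"x":0,"y":0,"z":-0.6,"rx":0,"ry":0,"rz":0,"jaw":0},{"x":0,"y":0,"z":-0.75,"rx":0,"ry":0,"rz":0,"jaw":0},{"x":0,"y":0,"z":-0.75,"rx":0,"ry":0,"rz":0,"jaw":0}]';python3 plan.py 578 -35 300 1.43
```

```text
t: 3.68
eef_pos: [434.3, 240.6, 194.8]
tcp_rot: [-3.141, -0.0, 1.479]
ft_force: [-0.6, -0.6, 3.9]
opening: 0.251
t: 4.3
eef_pos: [434.3, 240.6, 309.1]
tcp_rot: [3.138, -0.002, 1.479]
ft_force: [0.1, -0.4, -2.5]
opening: 0.248
t 4.30 pos [434.3 240.6 309.1] yaw 1.479 q6 0.46 F [ 0.1 -0.4 -2.5] op 0.248
need xyz [-1.742  1.122  0.061] rot [ 0.004 -0.002  0.063] | call 1/1.74: [-1.     0.644  0.035] [ 0.002 -0.001  0.036]
```

```bash
python3 -m pendant '[{"x":-0.1,"y":0.06,"z":0,"rx":0,"ry":0,"rz":0,"jaw":0},{"x":-0.3,"y":0.19,"z":0,"rx":0,"ry":0,"rz":0.01,"jaw":0},{"x":-0.5,"y":0.32,"z":0,"rx":0,"ry":0,"rz":0.02,"jaw":0},{"x":-0.7,"y":0.45,"z":0,"rx":0,"ry":0,"rz":0.03,"jaw":0},{"x":-0.9,"y":0.58,"z":0,"rx":0,"ry":0,"rz":0.03,"jaw":0},{"x":-1,"y":0.644,"z":0,"rx":0,"ry":0,"rz":0.03,"jaw":0},{"x":-1,"y":0.644,"z":0,"rx":0,"ry":0,"rz":0.03,"jaw":0}]';python3 plan.py 578 -35 300 1.43
```

```text
t: 5.18
eef_pos: [517.1, 81.1, 306.3]
tcp_rot: [-3.14, 0.0, 1.454]
ft_force: [-1.2, -0.1, -3.2]
opening: 0.255
t 5.17 pos [517.1  81.1 306.3] yaw 1.454 q6 0.15 F [-1.2 -0.1 -3.2] op 0.255
need xyz [-0.722  0.494  0.041] rot [-0.002  0.     0.03 ] | call 1/1.00: [-0.722  0.494  0.041] [-0.002  0.     0.03 ]
```

```bash
python3 -m pendant '[{"x":-0.15,"y":0.1,"z":0,"rx":0,"ry":0,"rz":0,"jaw":0},{"x":-0.35,"y":0.24,"z":0,"rx":0,"ry":0,"rz":0.01,"jaw":0},{"x":-0.55,"y":0.37,"z":0,"rx":0,"ry":0,"rz":0.03,"jaw":0},{"x":-0.72,"y":0.49,"z":0.04,"rx":0,"ry":0,"rz":0.03,"jaw":0},{"x":-0.72,"y":0.49,"z":0.04,"rx":0,"ry":0,"rz":0.03,"jaw":0},{"x":-0.72,"y":0.49,"z":0.04,"rx":0,"ry":0,"rz":0.03,"jaw":0},{"x":-0.72,"y":0.49,"z":0.04,"rx":0,"ry":0,"rz":0.03,"jaw":0}]';python3 plan.py 578 -35 300 1.43
python3 - <<'E'
from h import *
from cell import env
for n,b in(("side",(240,160,380,300)),("top",(260,130,400,240))):
    c=env.read_camera(n);x0,y0,x1,y1=b
    cv2.imwrite(f"pics/g2{n}.png",cv2.resize(c["img"][y0:y1,x0:x1,::-1],None,fx=4,fy=4,interpolation=cv2.INTER_CUBIC))
E
```

```text
t: 6.05
eef_pos: [577.1, -32.3, 301.3]
tcp_rot: [-3.141, -0.0, 1.433]
ft_force: [-0.2, 0.4, -3.3]
opening: 0.249
t 6.05 pos [577.1 -32.3 301.3] yaw 1.433 q6 -0.03 F [-0.2  0.4 -3.3] op 0.249
need xyz [-0.017  0.009  0.009] rot [-0.    -0.     0.004] | call 1/1.00: [-0.017  0.009  0.009] [-0.    -0.     0.004]
```

View pics/g2side.png

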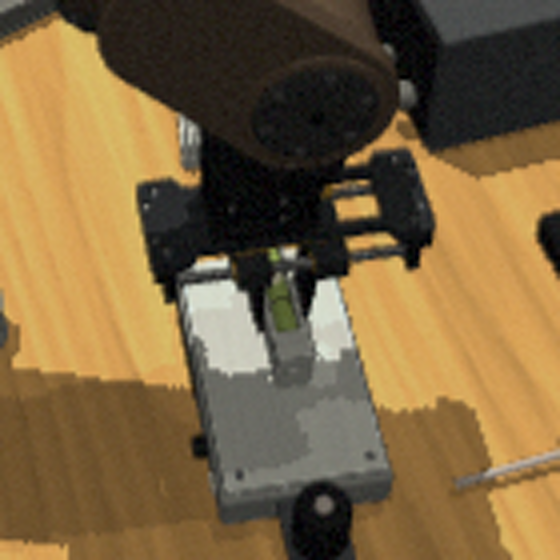

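View pics/g2top.png

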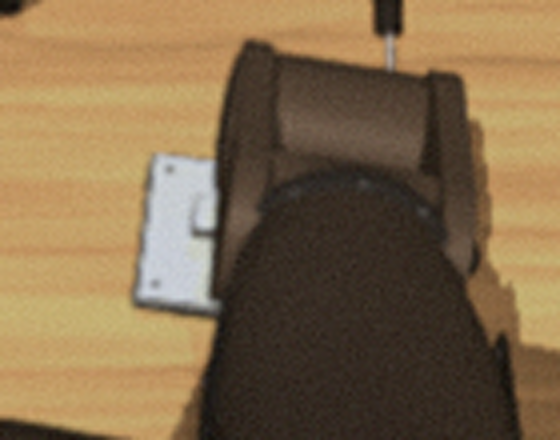

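Level is over the middle of the plate (side crop (290,330)), aligned with its sides. I lower it.

```bash
python3 -m pendant '[{"x":-0.015,"y":0.01,"z":0.1,"rx":0,"ry":0,"rz":0,"jaw":0},{"x":-0.015,"y":0.01,"z":0.2,"rx":0,"ry":0,"rz":0,"jaw":0},{"x":-0.015,"y":0.01,"z":0.27,"rx":0,"ry":0,"rz":0,"jaw":0},{"x":-0.015,"y":0.01,"z":0.29,"rx":0,"ry":0,"rz":0,"jaw":0},{"x":-0.015,"y":0.01,"z":0.29,"rx":0,"ry":0,"rz":0,"jaw":0},{"x":-0.015,"y":0.01,"z":0.29,"rx":0,"ry":0,"rz":0,"jaw":0}]';python3 plan.py 578 -35 252 1.43
python3 -m pendant '[{"x":0,"y":0,"z":0.01,"rx":0,"ry":0,"rz":0,"jaw":0},{"x":0,"y":0,"z":0.02,"rx":0,"ry":0,"rz":0,"jaw":0},{"x":0,"y":0,"z":0.02,"rx":0,"ry":0,"rz":0,"jaw":0}]'
```

```text
t: 6.9
eef_pos: [578.7, -35.8, 258.1]
tcp_rot: [3.141, -0.0, 1.432]
ft_force: [0.0, 0.6, -2.1]
opening: 0.252
t 6.90 pos [578.7 -35.8 258.1] yaw 1.432 q6 -0.04 F [ 0.   0.6 -2.1] op 0.252
need xyz [ 0.005 -0.006  0.041] rot [ 0.001 -0.     0.003] | call 1/1.00: [ 0.005 -0.006  0.041] [ 0.001 -0.     0.003]
t: 7.28
eef_pos: [578.6, -35.8, 254.7]
tcp_rot: [-3.142, -0.0, 1.432]
ft_force: [0.2, 0.3, -3.1]
opening: 0.252
```

```bash
python3 -m pendant '[{"x":0,"y":0,"z":0.007,"rx":0,"ry":0,"rz":0,"jaw":0},{"x":0,"y":0,"z":0.007,"rx":0,"ry":0,"rz":0,"jaw":0}]'
python3 -m pendant '[{"x":0,"y":0,"z":0.007,"rx":0,"ry":0,"rz":0,"jaw":0},{"x":0,"y":0,"z":0.007,"rx":0,"ry":0,"rz":0,"jaw":0}]'
```

```text
t: 7.52
eef_pos: [578.7, -35.9, 253.9]
tcp_rot: [3.141, -0.0, 1.432]
ft_force: [-0.3, -1.1, 1.8]
opening: 0.248
t: 7.78
eef_pos: [578.7, -36.0, 253.0]
tcp_rot: [3.141, 0.0, 1.432]
ft_force: [-1.9, -3.0, 4.5]
opening: 0.248
```

```bash
python3 -m pendant '[{"x":0,"y":0,"z":0.01,"rx":0,"ry":0,"rz":0,"jaw":0},{"x":0,"y":0,"z":0.01,"rx":0,"ry":0,"rz":0,"jaw":0},{"x":0,"y":0,"z":0.01,"rx":0,"ry":0,"rz":0,"jaw":0}]'
python3 -m pendant '[{"x":0,"y":0,"z":0.01,"rx":0,"ry":0,"rz":0,"jaw":0},{"x":0,"y":0,"z":0.01,"rx":0,"ry":0,"rz":0,"jaw":0},{"x":0,"y":0,"z":0.01,"rx":0,"ry":0,"rz":0,"jaw":0}]'
```

```text
t: 8.15
eef_pos: [578.6, -36.0, 252.8]
tcp_rot: [3.14, 0.0, 1.432]
ft_force: [-6.6, -2.7, 20.4]
opening: 0.25
t: 8.52
eef_pos: [578.5, -35.9, 252.5]
tcp_rot: [3.14, 0.0, 1.433]
ft_force: [-10.8, -1.6, 35.2]
opening: 0.254
```

Pressed at about 35 N held (step 1 well met). I back off and let go.

```bash
python3 -m pendant '[{"x":0,"y":0,"z":-0.018,"rx":0,"ry":0,"rz":0,"jaw":0},{"x":0,"y":0,"z":-0.018,"rx":0,"ry":0,"rz":0,"jaw":0.5},{"x":0,"y":0,"z":-0.018,"rx":0,"ry":0,"rz":0,"jaw":0.6},{"x":0,"y":0,"z":-0.018,"rx":0,"ry":0,"rz":0,"jaw":0.6},{"x":0,"y":0,"z":-0.018,"rx":0,"ry":0,"rz":0,"jaw":0.6},{"x":0,"y":0,"z":-0.2,"rx":0,"ry":0,"rz":0,"jaw":0.6},{"x":0,"y":0,"z":-0.5,"rx":0,"ry":0,"rz":0,"jaw":0.6},{"x":0,"y":0,"z":-0.6,"rx":0,"ry":0,"rz":0,"jaw":0.6},{"x":0,"y":0,"z":-0.6,"rx":0,"ry":0,"rz":0,"jaw":0.6}]'
python3 plan.py 560 -169 330 2.2
python3 - <<'E'
from h import *
from cell import env
for n,b in(("side",(240,160,380,300)),("top",(260,130,400,240))):
    c=env.read_camera(n);x0,y0,x1,y1=b
    cv2.imwrite(f"pics/g3{n}.png",cv2.resize(c["img"][y0:y1,x0:x1,::-1],None,fx=4,fy=4,interpolation=cv2.INTER_CUBIC))
E
```

```text
t: 9.65
eef_pos: [578.5, -35.8, 340.0]
tcp_rot: [3.14, -0.0, 1.432]
ft_force: [-0.1, 0.3, -0.5]
opening: 0.6
t 9.65 pos [578.5 -35.8 340. ] yaw 1.432 q6 -0.04 F [-0.1  0.3 -0.5] op 0.6
need xyz [-0.897  0.     0.067] rot [ 0.002  0.001 -0.978] | call 1/1.00: [-0.897  0.     0.067] [ 0.002  0.001 -0.978]
```

View pics/g3side.png

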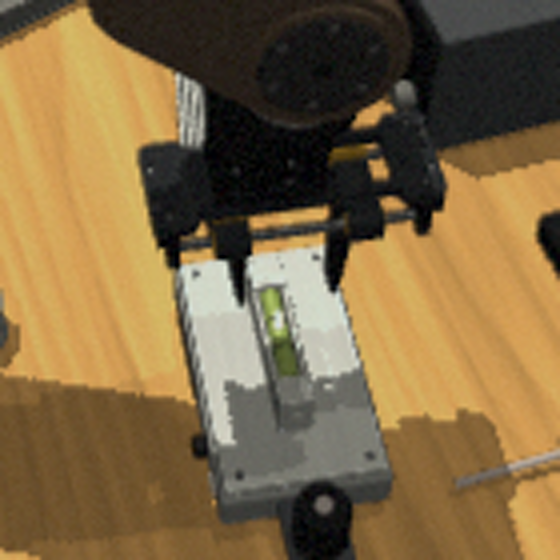

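The level stands free on the plate (side crop (278,330)). I go above the knob.

```bash
python3 -m pendant '[{"x":-0.15,"y":0,"z":0,"rx":0,"ry":0,"rz":-0.2,"jaw":0.65},{"x":-0.35,"y":0,"z":0,"rx":0,"ry":0,"rz":-0.4,"jaw":0.65},{"x":-0.6,"y":0,"z":0,"rx":0,"ry":0,"rz":-0.6,"jaw":0.65},{"x":-0.8,"y":0,"z":0,"rx":0,"ry":0,"rz":-0.8,"jaw":0.65},{"x":-0.9,"y":0,"z":0,"rx":0,"ry":0,"rz":-0.98,"jaw":0.65},{"x":-0.9,"y":0,"z":0,"rx":0,"ry":0,"rz":-0.98,"jaw":0.65},{"x":-0.9,"y":0,"z":0,"rx":0,"ry":0,"rz":-0.98,"jaw":0.65},{"x":-0.9,"y":0,"z":0,"rx":0,"ry":0,"rz":-0.98,"jaw":0.65}]'
python3 plan.py 560.4 -169 253 2.2
python3 - <<'E'
from h import *
from cell import env
for n,b in(("side",(240,190,380,330)),("top",(260,130,400,240))):
    c=env.read_camera(n);x0,y0,x1,y1=b
    cv2.imwrite(f"pics/g4{n}.png",cv2.resize(c["img"][y0:y1,x0:x1,::-1],None,fx=4,fy=4,interpolation=cv2.INTER_CUBIC))
E
```

```text
t: 10.75
eef_pos: [560.1, -168.8, 339.3]
tcp_rot: [-3.141, -0.001, 2.201]
ft_force: [0.1, 1.1, 0.9]
opening: 0.651
t 10.75 pos [ 560.1 -168.8  339.3] yaw 2.201 q6 -1.04 F [0.1 1.1 0.9] op 0.651
need xyz [-0.003  0.001  0.575] rot [-0.    -0.001  0.001] | call 1/1.00: [-0.003  0.001  0.575] [-0.    -0.001  0.001]
```

View pics/g4side.png

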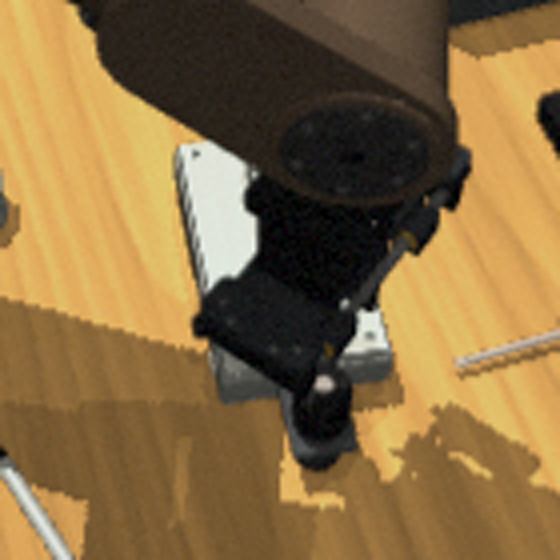

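View pics/g4top.png

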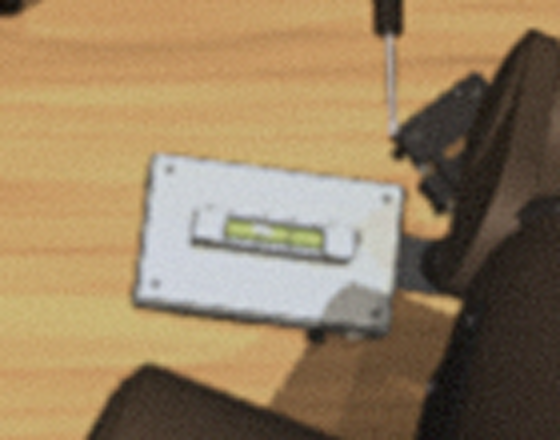

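The top view leaves the vial uncovered (top crop (275,234), bubble at about (265,230)). I measure the bubble there, with averaged frames.

```bash
cat > bub.py <<'E'
import sys
from h import *
from cell import env
from scipy.ndimage import gaussian_filter1d as gf
tag=sys.argv[1]; N=int(sys.argv[2]) if len(sys.argv)>2 else 6
cs=[env.read_camera("top") for _ in range(N)];c=cs[0]
im=np.mean([q["img"].astype(float) for q in cs],0).astype(np.float32)
# level axis in the picture, from green mask, in the plate area
x0,y0,x1,y1=300,178,356,202
S=8
big=cv2.resize(im[y0:y1,x0:x1],None,fx=S,fy=S,interpolation=cv2.INTER_CUBIC).clip(0,255).astype(np.uint8)
h=cv2.cvtColor(big,cv2.COLOR_RGB2HSV)
m=((h[...,0]>25)&(h[...,0]<60)&(h[...,1]>75)).astype(np.uint8)*255
n,l,st,_=cv2.connectedComponentsWithStats(m)
for i in range(1,n):
    if st[i,4]<250: m[l==i]=0
pts=cv2.findNonZero(m); r=cv2.minAreaRect(pts); ct=np.array(r[0]);bx=cv2.boxPoints(r)
e=max((bx[1]-bx[0],bx[2]-bx[1]),key=np.linalg.norm);L=np.linalg.norm(e);e=e/L
if e[0]<0:e=-e
nrm=np.array([-e[1],e[0]])
# straight strip, 400 long: 20 px per picture px /S
W,H=640,48
A=np.array([[e[0],nrm[0],ct[0]-e[0]*W/2-nrm[0]*H/2],[e[1],nrm[1],ct[1]-e[1]*W/2-nrm[1]*H/2]]).astype(np.float32)
strip=cv2.warpAffine(big,A,(W,H),flags=cv2.INTER_LINEAR|cv2.WARP_INVERSE_MAP) if False else cv2.warpAffine(big,A,(400,H),flags=cv2.INTER_LINEAR|cv2.WARP_INVERSE_MAP)
A[:,2]=ct-e*200-nrm*24; strip=cv2.warpAffine(big,A,(400,H),flags=cv2.INTER_LINEAR|cv2.WARP_INVERSE_MAP)
mid=strip[16:32].astype(float).mean(0)
yel=gf((mid[:,0]+mid[:,1])/2-mid[:,2],2)   # greenness (blue deficit)
idx=np.arange(400)
w=yel.max()*0.45
g=np.where(yel>w)[0];a,b=g[0],g[-1]
# subpixel ends
def cross(i,j): return i+(w-yel[i])/(yel[j]-yel[i])*(j-i)
a=cross(a-1,a);b=cross(b,b+1)
seg=(idx>a+12)&(idx<b-12)
base=np.percentile(yel[seg],80); d=np.clip(base*0.8-yel,0,None)*seg
bc=(d*idx).sum()/d.sum(); mm=120/40.3/S
print("green rect L px %.1f"%(L/S),"angle",np.degrees(np.arctan2(e[1],e[0])).round(1),"ends %.1f %.1f len %.1f px"%(a/S,b/S,(b-a)/S))
print("bubble off centre: %.2f px = %.1f mm (+ = towards screw)"%((bc-(a+b)/2)/S,(bc-(a+b)/2)*mm), "t",round(env.state()["t"],2))
print(yel[::10].round(0).astype(int).tolist())
cv2.imwrite(f"pics/b{tag}.png",np.vstack([cv2.resize(big[:,:,::-1],(784,336)),cv2.resize(strip[:,:,::-1],(784,94))]))
E
python3 bub.py 0
```

```text
green rect L px 23.7 angle 7.5 ends 12.8 37.0 len 24.2 px
bubble off centre: -2.98 px = -8.9 mm (+ = towards screw) t 11.15
[-8, -8, -9, -6, -5, -8, -7, -9, -12, -11, 16, 56, 64, 64, 64, 51, 24, 6, 5, 20, 49, 63, 59, 53, 59, 64, 63, 63, 64, 54, 10, -11, -7, -7, -10, -10, -4, 4, 6, 8]
```

View pics/b0.png

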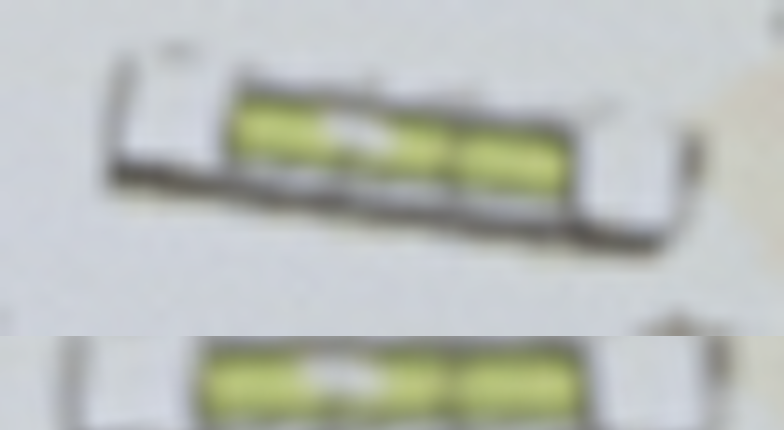

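Bubble is about 9 mm rearward of centre (strip bubble x≈345, lines at 345 and 445), so about 1.6 rad clockwise is needed. I grip the knob.

```bash
python3 -m pendant '[{"x":0,"y":0,"z":0.2,"rx":0,"ry":0,"rz":0,"jaw":0.65},{"x":0,"y":0,"z":0.4,"rx":0,"ry":0,"rz":0,"jaw":0.65},{"x":0,"y":0,"z":0.53,"rx":0,"ry":0,"rz":0,"jaw":0.65},{"x":0,"y":0,"z":0.575,"rx":0,"ry":0,"rz":0,"jaw":0.65},{"x":0,"y":0,"z":0.575,"rx":0,"ry":0,"rz":0,"jaw":0.65}]'
python3 -m pendant '[{"x":0,"y":0,"z":0,"rx":0,"ry":0,"rz":0,"jaw":0.3},{"x":0,"y":0,"z":0,"rx":0,"ry":0,"rz":0,"jaw":0.2},{"x":0,"y":0,"z":0,"rx":0,"ry":0,"rz":0,"jaw":0.2},{"x":0,"y":0,"z":0,"rx":0,"ry":0,"rz":0,"jaw":0.2},{"x":0,"y":0,"z":0,"rx":0,"ry":0,"rz":0,"jaw":0.2}]'
python3 plan.py 560.4 -169 253 2.2
```

```text
t: 11.78
eef_pos: [560.1, -169.5, 253.5]
tcp_rot: [3.142, -0.0, 2.202]
ft_force: [0.9, 0.8, 0.2]
opening: 0.647
t: 12.4
eef_pos: [560.9, -168.8, 253.9]
tcp_rot: [3.139, 0.002, 2.201]
ft_force: [7.5, 8.1, 0.7]
opening: 0.38
t 12.40 pos [ 560.9 -168.8  253.9] yaw 2.201 q6 -1.04 F [7.5 8.1 0.7] op 0.38
need xyz [ 0.001 -0.003  0.006] rot [0.004 0.002 0.002] | call 1/1.00: [ 0.001 -0.003  0.006] [0.004 0.002 0.002]
```

```bash
python3 -m pendant '[{"x":0,"y":0.007,"z":0,"rx":0,"ry":0,"rz":0,"jaw":0},{"x":0,"y":0.007,"z":0,"rx":0,"ry":0,"rz":0,"jaw":0},{"x":0,"y":0.007,"z":0,"rx":0,"ry":0,"rz":0,"jaw":0}]'
python3 -m pendant '[{"x":0,"y":0,"z":-0.002,"rx":0,"ry":0,"rz":0.12,"jaw":0},{"x":0,"y":0,"z":-0.004,"rx":0,"ry":0,"rz":0.3,"jaw":0},{"x":0,"y":0,"z":-0.006,"rx":0,"ry":0,"rz":0.45,"jaw":0},{"x":0,"y":0,"z":-0.006,"rx":0,"ry":0,"rz":0.5,"jaw":0},{"x":0,"y":0,"z":-0.006,"rx":0,"ry":0,"rz":0.5,"jaw":0}]'
python3 plan.py 560.4 -169 253 2.2; python3 bub.py 1
```

```text
t: 12.78
eef_pos: [561.2, -168.6, 253.9]
tcp_rot: [3.14, 0.001, 2.202]
ft_force: [4.7, 4.8, 2.9]
opening: 0.374
t: 13.4
eef_pos: [561.0, -168.6, 254.8]
tcp_rot: [3.141, -0.0, 1.808]
ft_force: [3.0, 4.7, 4.9]
opening: 0.376
t 13.40 pos [ 561.  -168.6  254.8] yaw 1.808 q6 -0.64 F [3.  4.7 4.9] op 0.376
need xyz [-0.002 -0.005  0.012] rot [ 0.001  0.    -0.499] | call 1/1.00: [-0.002 -0.005  0.012] [ 0.001  0.    -0.499]
green rect L px 23.8 angle 6.6 ends 12.8 37.1 len 24.2 px
bubble off centre: -2.54 px = -7.6 mm (+ = towards screw) t 13.7
[-9, -9, -9, -8, -7, -9, -8, -10, -12, -12, 17, 56, 63, 64, 64, 57, 27, 5, 6, 9, 32, 60, 57, 49, 56, 61, 62, 61, 62, 54, 11, -11, -7, 0, 6, 9, 9, 9, 9, 9]
```

View pics/b1.png

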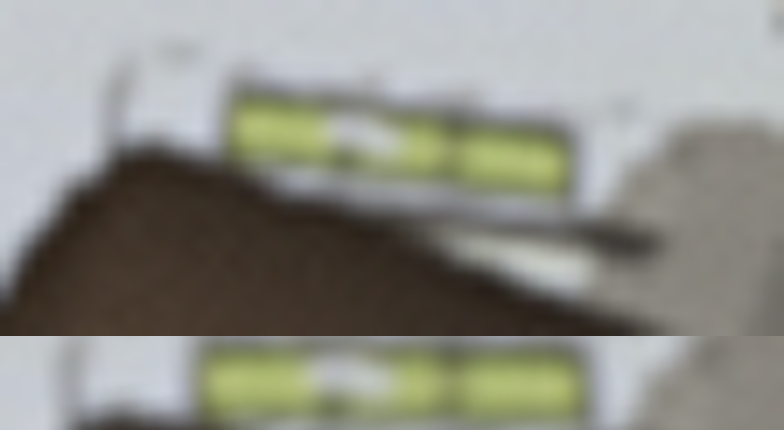

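The bubble moves towards the screw as intended. I keep turning.

```bash
python3 -m pendant '[{"x":0,"y":0,"z":-0.002,"rx":0,"ry":0,"rz":0.15,"jaw":0},{"x":0,"y":0,"z":-0.004,"rx":0,"ry":0,"rz":0.3,"jaw":0},{"x":0,"y":0,"z":-0.006,"rx":0,"ry":0,"rz":0.5,"jaw":0},{"x":0,"y":0,"z":-0.009,"rx":0,"ry":0,"rz":0.7,"jaw":0},{"x":0,"y":0,"z":-0.012,"rx":0,"ry":0,"rz":0.9,"jaw":0},{"x":0,"y":0,"z":-0.013,"rx":0,"ry":0,"rz":1,"jaw":0},{"x":0,"y":0,"z":-0.013,"rx":0,"ry":0,"rz":1,"jaw":0},{"x":0,"y":0,"z":-0.013,"rx":0,"ry":0,"rz":1,"jaw":0},{"x":0,"y":0,"z":-0.013,"rx":0,"ry":0,"rz":1,"jaw":0},{"x":0,"y":0,"z":-0.013,"rx":0,"ry":0,"rz":1,"jaw":0}]'
python3 plan.py 560.4 -169 253 2.2; python3 bub.py 2 10
```

```text
t: 14.95
eef_pos: [560.7, -168.2, 256.6]
tcp_rot: [-3.14, -0.001, 1.023]
ft_force: [1.3, 8.2, 6.2]
opening: 0.371
t 14.95 pos [ 560.7 -168.2  256.6] yaw 1.023 q6 0.14 F [1.3 8.2 6.2] op 0.371
need xyz [-0.006  0.001  0.024] rot [-1.000e-03 -2.000e-03 -1.498e+00] | call 1/1.50: [-0.004  0.001  0.016] [-0.001 -0.001 -1.   ]
green rect L px 23.6 angle 7.4 ends 12.9 37.1 len 24.2 px
bubble off centre: -1.26 px = -3.7 mm (+ = towards screw) t 15.45
[-9, -9, -9, -8, -8, -10, -8, -10, -12, -12, 14, 55, 61, 61, 63, 63, 54, 23, 7, 6, 4, 25, 52, 52, 57, 61, 62, 63, 62, 54, 14, -10, -8, -4, 4, 8, 8, 9, 9, 9]
```

View pics/b2.png

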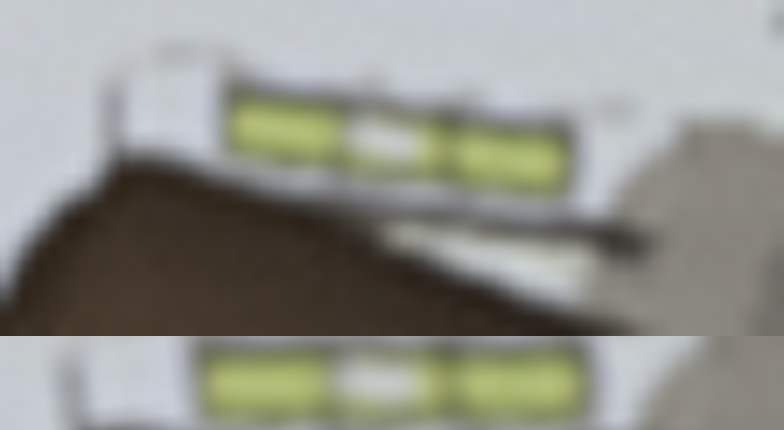

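```bash
python3 bub.py 3 10
```

```text
green rect L px 23.7 angle 7.3 ends 12.9 37.1 len 24.3 px
bubble off centre: -1.25 px = -3.7 mm (+ = towards screw) t 15.95
[-9, -9, -9, -8, -7, -10, -8, -10, -12, -12, 14, 54, 61, 61, 63, 63, 54, 24, 7, 6, 4, 25, 52, 52, 57, 62, 62, 63, 62, 54, 15, -10, -8, -3, 3, 8, 8, 9, 9, 9]
```

```bash
python3 -m pendant '[{"x":0,"y":0,"z":-0.002,"rx":0,"ry":0,"rz":0.15,"jaw":0},{"x":0,"y":0,"z":-0.004,"rx":0,"ry":0,"rz":0.3,"jaw":0},{"x":0,"y":0,"z":-0.006,"rx":0,"ry":0,"rz":0.5,"jaw":0},{"x":0,"y":0,"z":-0.008,"rx":0,"ry":0,"rz":0.7,"jaw":0},{"x":0,"y":0,"z":-0.01,"rx":0,"ry":0,"rz":0.85,"jaw":0},{"x":0,"y":0,"z":-0.01,"rx":0,"ry":0,"rz":0.85,"jaw":0},{"x":0,"y":0,"z":-0.01,"rx":0,"ry":0,"rz":0.85,"jaw":0},{"x":0,"y":0,"z":-0.01,"rx":0,"ry":0,"rz":0.85,"jaw":0},{"x":0,"y":0,"z":-0.01,"rx":0,"ry":0,"rz":0.85,"jaw":0},{"x":0,"y":0,"z":-0.01,"rx":0,"ry":0,"rz":0.85,"jaw":0}]'
python3 -m pendant '[{"x":0,"y":0,"z":0,"rx":0,"ry":0,"rz":0,"jaw":0},{"x":0,"y":0,"z":0,"rx":0,"ry":0,"rz":0,"jaw":0},{"x":0,"y":0,"z":0,"rx":0,"ry":0,"rz":0,"jaw":0},{"x":0,"y":0,"z":0,"rx":0,"ry":0,"rz":0,"jaw":0}]'
python3 bub.py 4 10
```

```text
t: 17.2
eef_pos: [560.4, -167.6, 258.2]
tcp_rot: [-3.139, 0.001, 0.356]
ft_force: [-0.3, 13.8, 10.1]
opening: 0.375
t: 17.7
eef_pos: [560.4, -167.5, 258.2]
tcp_rot: [-3.139, 0.001, 0.356]
ft_force: [-0.8, 14.5, 10.3]
opening: 0.373
green rect L px 23.6 angle 7.1 ends 12.9 37.1 len 24.2 px
bubble off centre: -0.00 px = -0.0 mm (+ = towards screw) t 18.2
[-9, -10, -10, -8, -7, -9, -9, -10, -12, -13, 12, 53, 61, 62, 63, 62, 57, 45, 24, 10, 6, 5, 24, 46, 57, 61, 63, 63, 63, 54, 15, -10, -9, -5, 2, 7, 6, 6, 5, 5]
```

View pics/b4.png

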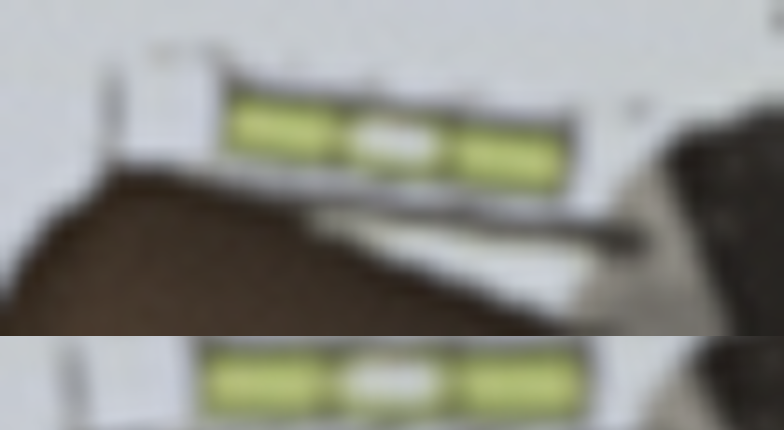

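Bubble is centred between the lines (strip x≈392 between 345 and 445). I release the knob and check.

```bash
python3 -m pendant '[{"x":0,"y":0,"z":-0.004,"rx":0,"ry":0,"rz":0,"jaw":0.5},{"x":0,"y":0,"z":-0.004,"rx":0,"ry":0,"rz":0,"jaw":0.65},{"x":0,"y":0,"z":-0.004,"rx":0,"ry":0,"rz":0,"jaw":0.65},{"x":0,"y":0,"z":-0.004,"rx":0,"ry":0,"rz":0,"jaw":0.65},{"x":0,"y":0,"z":-0.2,"rx":0,"ry":0,"rz":0,"jaw":0.65},{"x":0,"y":0,"z":-0.5,"rx":0,"ry":0,"rz":0,"jaw":0.65},{"x":0,"y":0,"z":-0.6,"rx":0,"ry":0,"rz":0,"jaw":0.65},{"x":0,"y":0,"z":-0.6,"rx":0,"ry":0,"rz":0,"jaw":0.65}]'
python3 bub.py 5 8;python3 bub.py 6 8;  python3 plan.py 578 -35 345 1.43
```

```text
t: 19.2
eef_pos: [560.7, -168.9, 348.1]
tcp_rot: [3.141, -0.001, 0.356]
ft_force: [0.5, 0.4, -0.2]
opening: 0.651
green rect L px 23.5 angle 7.1 ends 12.9 37.1 len 24.2 px
bubble off centre: 0.05 px = 0.2 mm (+ = towards screw) t 19.6
[-9, -10, -10, -8, -7, -10, -8, -10, -13, -12, 15, 56, 62, 62, 63, 63, 57, 46, 24, 10, 6, 5, 23, 46, 58, 62, 63, 64, 64, 54, 14, -10, -8, -8, -11, -10, -3, -3, -8, -8]
green rect L px 23.4 angle 7.1 ends 12.9 37.2 len 24.2 px
bubble off centre: 0.05 px = 0.1 mm (+ = towards screw) t 20.0
[-9, -9, -9, -8, -7, -10, -9, -10, -12, -11, 13, 54, 62, 62, 63, 63, 58, 47, 25, 10, 6, 5, 23, 45, 58, 62, 63, 63, 64, 55, 16, -9, -9, -8, -11, -10, -3, -3, -7, -8]
t 20.00 pos [ 560.8 -168.9  347.7] yaw 0.356 q6 0.81 F [-0.6  1.1  0.4] op 0.649
need xyz [ 0.419 -0.797  0.018] rot [ 0.    -0.    -1.367] | call 1/1.37: [ 0.306 -0.583  0.013] [ 0. -0. -1.]
```

View pics/b6.png

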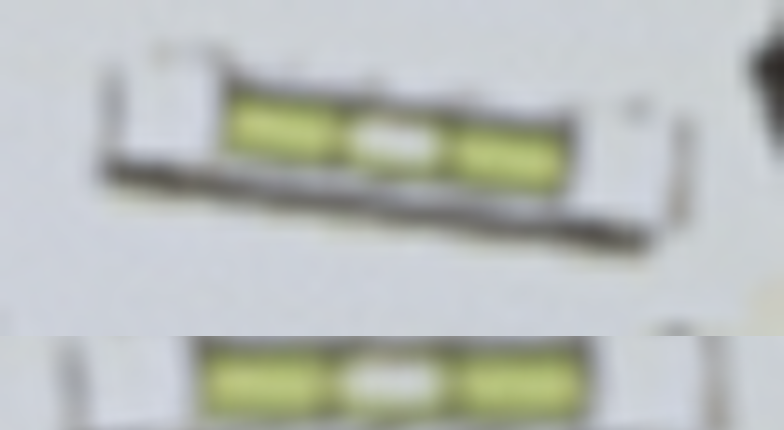

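```bash
python3 - <<'E'
from h import *
from cell import env
c=env.read_camera("top")
print(plane(c,[(300+399/14-.5,178+141/14-.5)],95).round(1))
E
python3 plan.py 578 -36 330 -0.14
```

```text
[[578.4 -32.7  95. ]]
t 20.05 pos [ 560.8 -168.9  347.7] yaw 0.356 q6 0.81 F [ 0.3 -1.  -0. ] op 0.651
need xyz [ 0.416 -0.79   0.118] rot [-0.    -0.     0.632] | call 1/1.00: [ 0.416 -0.79   0.118] [-0.    -0.     0.632]
```

```bash
python3 -m pendant '[{"x":0.08,"y":-0.16,"z":0,"rx":0,"ry":0,"rz":0.12,"jaw":0},{"x":0.2,"y":-0.38,"z":0,"rx":0,"ry":0,"rz":0.3,"jaw":0},{"x":0.33,"y":-0.62,"z":0,"rx":0,"ry":0,"rz":0.5,"jaw":0},{"x":0.416,"y":-0.79,"z":0.05,"rx":0,"ry":0,"rz":0.63,"jaw":0},{"x":0.416,"y":-0.79,"z":0.12,"rx":0,"ry":0,"rz":0.63,"jaw":0},{"x":0.416,"y":-0.79,"z":0.12,"rx":0,"ry":0,"rz":0.63,"jaw":0},{"x":0.416,"y":-0.79,"z":0.12,"rx":0,"ry":0,"rz":0.63,"jaw":0},{"x":0.416,"y":-0.79,"z":0.12,"rx":0,"ry":0,"rz":0.63,"jaw":0},{"x":0.416,"y":-0.79,"z":0.12,"rx":0,"ry":0,"rz":0.63,"jaw":0},{"x":0.416,"y":-0.79,"z":0.12,"rx":0,"ry":0,"rz":0.63,"jaw":0}]'
python3 plan.py 578 -35 292 -0.14
python3 - <<'E'
from h import *
from cell import env
c=env.read_camera("side");x0,y0,x1,y1=(240,160,380,300)
cv2.imwrite(f"pics/g5.png",cv2.resize(c["img"][y0:y1,x0:x1,::-1],None,fx=4,fy=4,interpolation=cv2.INTER_CUBIC))
E
```

```text
t: 21.3
eef_pos: [578.0, -36.3, 329.8]
tcp_rot: [-3.142, -0.0, -0.139]
ft_force: [-0.5, 0.4, -0.0]
opening: 0.003
t 21.30 pos [578.  -36.3 329.8] yaw -0.139 q6 1.53 F [-0.5  0.4 -0. ] op 0.003
need xyz [-0.001 -0.008  0.252] rot [-0.    -0.     0.001] | call 1/1.00: [-0.001 -0.008  0.252] [-0.    -0.     0.001]
```

View pics/g5.png

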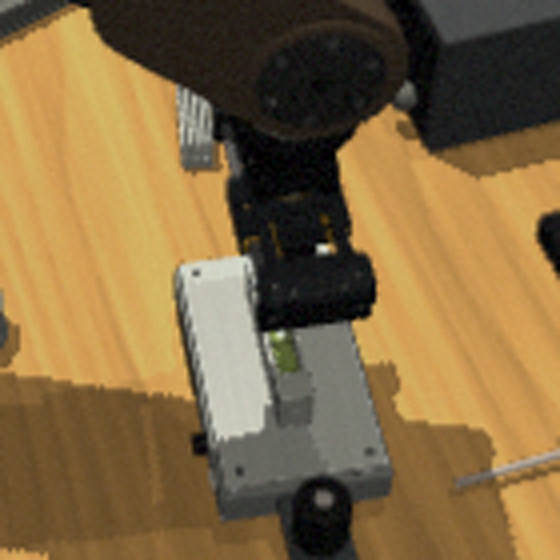

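The fingers stand over the vial and would hide the bubble while pressing. I shift 40 mm to the rear end of the level with the jaws across, so the side camera can see the bubble during the press.

```bash
python3 -m pendant '[{"x":0,"y":0,"z":0,"rx":0,"ry":0,"rz":-0.2,"jaw":0},{"x":0,"y":0,"z":0,"rx":0,"ry":0,"rz":-0.4,"jaw":0},{"x":0,"y":0,"z":0,"rx":0,"ry":0,"rz":-0.6,"jaw":0},{"x":0,"y":0,"z":0,"rx":0,"ry":0,"rz":-0.8,"jaw":0},{"x":0,"y":0,"z":0,"rx":0,"ry":0,"rz":-1,"jaw":0},{"x":0,"y":0,"z":0,"rx":0,"ry":0,"rz":-1,"jaw":0},{"x":0,"y":0,"z":0,"rx":0,"ry":0,"rz":-1,"jaw":0}]'
python3 -m pendant '[{"x":0,"y":0,"z":0,"rx":0,"ry":0,"rz":-0.2,"jaw":0},{"x":0,"y":0,"z":0,"rx":0,"ry":0,"rz":-0.4,"jaw":0},{"x":0,"y":0,"z":0,"rx":0,"ry":0,"rz":-0.6,"jaw":0},{"x":0,"y":0,"z":0,"rx":0,"ry":0,"rz":-0.8,"jaw":0},{"x":0,"y":0,"z":0,"rx":0,"ry":0,"rz":-1,"jaw":0},{"x":0,"y":0,"z":0,"rx":0,"ry":0,"rz":-1,"jaw":0},{"x":0,"y":0,"z":0,"rx":0,"ry":0,"rz":-1,"jaw":0}]'
python3 plan.py 583.6 5 292 1.43
```

```text
t: 22.22
eef_pos: [578.0, -36.1, 329.7]
tcp_rot: [-3.142, -0.0, 0.643]
ft_force: [-0.4, -0.1, -0.5]
opening: 0.004
t: 23.1
eef_pos: [578.0, -36.1, 329.7]
tcp_rot: [3.142, -0.0, 1.428]
ft_force: [0.1, 0.5, 0.2]
opening: 0.004
t 23.10 pos [578.  -36.1 329.7] yaw 1.428 q6 -0.03 F [0.1 0.5 0.2] op 0.004
need xyz [ 0.276 -0.002  0.251] rot [ 0.    -0.    -0.003] | call 1/1.00: [ 0.276 -0.002  0.251] [ 0.    -0.    -0.003]
```

```bash
python3 -m pendant '[{"x":0.14,"y":0,"z":0,"rx":0,"ry":0,"rz":0,"jaw":0},{"x":0.27,"y":0,"z":0.06,"rx":0,"ry":0,"rz":0,"jaw":0},{"x":0.27,"y":0,"z":0.15,"rx":0,"ry":0,"rz":0,"jaw":0},{"x":0.27,"y":0,"z":0.22,"rx":0,"ry":0,"rz":0,"jaw":0},{"x":0.27,"y":0,"z":0.25,"rx":0,"ry":0,"rz":0,"jaw":0},{"x":0.27,"y":0,"z":0.25,"rx":0,"ry":0,"rz":0,"jaw":0},{"x":0.27,"y":0,"z":0.25,"rx":0,"ry":0,"rz":0,"jaw":0}]'
python3 - <<'E'
from h import *
from cell import env
for n,b in(("side",(250,180,350,280)),("top",(280,150,380,230))):
    c=env.read_camera(n);x0,y0,x1,y1=b
    cv2.imwrite(f"pics/g6{n}.png",cv2.resize(c["img"][y0:y1,x0:x1,::-1],None,fx=6,fy=6,interpolation=cv2.INTER_CUBIC))
E
```

```text
t: 23.98
eef_pos: [583.7, 3.8, 292.5]
tcp_rot: [3.141, -0.0, 1.432]
ft_force: [-0.8, 0.3, -1.0]
opening: 0.002
```

View pics/g6side.png

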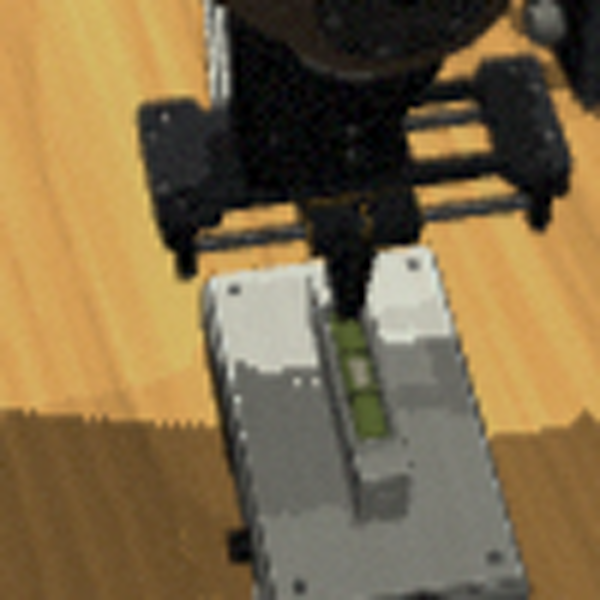

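View pics/g6top.png

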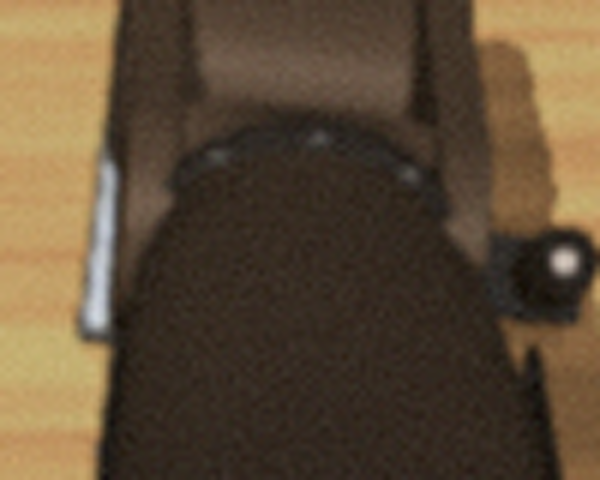

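The side view now shows the bubble at (358,372) between the lines at rows ≈352 and ≈392. I press down in small steps.

```bash
python3 -m pendant '[{"x":0,"y":0,"z":0.01,"rx":0,"ry":0,"rz":0,"jaw":0},{"x":0,"y":0,"z":0.023,"rx":0,"ry":0,"rz":0,"jaw":0},{"x":0,"y":0,"z":0.023,"rx":0,"ry":0,"rz":0,"jaw":0},{"x":0,"y":0,"z":0.023,"rx":0,"ry":0,"rz":0,"jaw":0}]'
python3 -m pendant '[{"x":0,"y":0,"z":0.006,"rx":0,"ry":0,"rz":0,"jaw":0},{"x":0,"y":0,"z":0.006,"rx":0,"ry":0,"rz":0,"jaw":0}]'
python3 -m pendant '[{"x":0,"y":0,"z":0.005,"rx":0,"ry":0,"rz":0,"jaw":0},{"x":0,"y":0,"z":0.005,"rx":0,"ry":0,"rz":0,"jaw":0}]'
```

```text
t: 24.58
eef_pos: [583.6, 4.1, 288.7]
tcp_rot: [-3.142, -0.0, 1.432]
ft_force: [0.3, 0.2, -0.6]
opening: 0.005
t: 24.82
eef_pos: [583.6, 4.1, 287.8]
tcp_rot: [-3.142, -0.0, 1.432]
ft_force: [-0.3, 0.3, 0.6]
opening: 0.005
t: 25.08
eef_pos: [583.6, 4.1, 287.1]
tcp_rot: [-3.141, -0.0, 1.432]
ft_force: [-0.2, 0.1, -0.4]
opening: 0.004
```

```bash
python3 -m pendant '[{"x":0,"y":0,"z":0.004,"rx":0,"ry":0,"rz":0,"jaw":0},{"x":0,"y":0,"z":0.004,"rx":0,"ry":0,"rz":0,"jaw":0}]'
python3 -m pendant '[{"x":0,"y":0,"z":0.004,"rx":0,"ry":0,"rz":0,"jaw":0},{"x":0,"y":0,"z":0.004,"rx":0,"ry":0,"rz":0,"jaw":0}]'
```

```text
t: 25.32
eef_pos: [583.6, 4.0, 286.5]
tcp_rot: [3.142, -0.0, 1.432]
ft_force: [0.3, 0.6, 0.3]
opening: 0.003
t: 25.58
eef_pos: [583.6, 4.1, 286.5]
tcp_rot: [3.141, -0.0, 1.432]
ft_force: [-1.5, -0.2, 5.6]
opening: 0.001
```

```bash
python3 -m pendant '[{"x":0,"y":0,"z":0.004,"rx":0,"ry":0,"rz":0,"jaw":0},{"x":0,"y":0,"z":0.004,"rx":0,"ry":0,"rz":0,"jaw":0},{"x":0,"y":0,"z":0.004,"rx":0,"ry":0,"rz":0,"jaw":0},{"x":0,"y":0,"z":0.004,"rx":0,"ry":0,"rz":0,"jaw":0},{"x":0,"y":0,"z":0.004,"rx":0,"ry":0,"rz":0,"jaw":0}]'
python3 - <<'E'
from h import *
from cell import env
f=[];ims=[]
for i in range(20):
    ims.append(env.read_camera("side")["img"].astype(float)); f.append(env.state()["ft_force"])
print(np.mean(f,0).round(2),np.std(f,0).round(2),env.state()["t"])
im=np.mean(ims[10:],0).clip(0,255).astype(np.uint8)[210:275,290:335,::-1]
cv2.imwrite("pics/g7.png",cv2.resize(im,None,fx=9,fy=9,interpolation=cv2.INTER_CUBIC))
E
```

```text
t: 26.2
eef_pos: [583.6, 4.1, 286.4]
tcp_rot: [3.141, -0.0, 1.432]
ft_force: [-4.0, 0.3, 12.0]
opening: 0.003
[-3.61  0.37 12.04] [0.57 0.42 0.38] 27.2
```

View pics/g7.png

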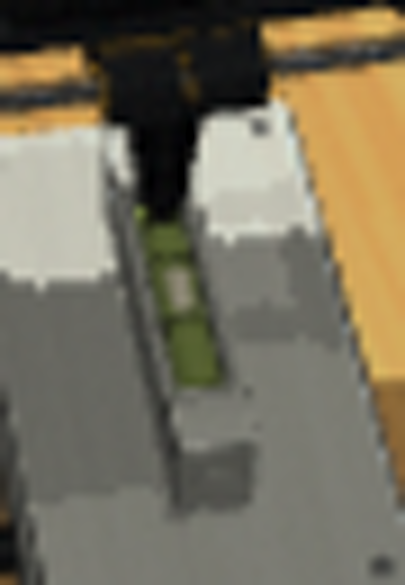

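At 12 N the bubble is still central: g7 (180,288), lines at rows ≈258 and ≈318. The force is steady over 1 s, so I hand in.

```bash
python3 -c "
from cell import env
print(env.job_done()); s=env.state(); print(s['t'],s['ft_force'])"
```

```text
the job is handed in; nothing more can be done
None
the job is handed in; nothing more can be done
```

I set the spirit level lengthways on the middle of the hot plate and pressed it down while still gripped. The measured force rose to about 35 N, about 37 N on the plate by my estimate, under the 60 N limit but harder than planned. I then let go and turned the levelling screw clockwise about 1.85 rad in one grasp. Finally I pressed the level down again near its rear end with closed fingers and handed in while holding it there.

- **Bubble, level standing free:** about 0.1–0.2 mm off centre, averaged from the top camera.
- **Bubble, during the final press:** still midway between the two lines in the side camera.
- **Final press:** steady at 12.0 ± 0.4 N for 1 s, about 14.5 N on the plate with the level's weight. There was also a sideways force of about 3.6 N, and nothing slipped while I watched.
- **Position:** the level's centre measured within about 3 mm of the plate's middle.
- **Time:** handed in at about 27 s of the 72 s allowed.

- **Disagreed:** the first part of the turn moved the bubble less than the stated 5.5 mm per rad (about 4.4), so I turned by the measured bubble instead.
- **Not checked:** I took no closing picture of the other things on the bench. The arm was not steered near any of them. After the hand-in no state could be read, so the last figures are from just before it.

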